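Lay a tall kiln prop as the second low rail on a kiln shelf

TASK

The kiln shelf is being packed with low dishes and needs a second low rail to carry the next shelf. Lift the tall prop out of the crate, stand it on the clear wooden ware board and let go, tip it over onto its side there, then take it again across its middle and lay it gently, without dropping it, centred along the bare strip at the far end of the kiln shelf, parallel to the rail already lying there. The kiln shelf cracks under knocks, so do the tipping on the wooden board only, and leave the rail, the dishes, the other props and the bench things where they are.

Things in the scene. Friction and masses are not known exactly. Their poses are not given: they have to be found in the camera images.
- prop_mid (a point): centre of the tall prop to be moved: a hollow square fired-clay kiln prop, buff, 50 x 50 mm outside, 180 mm long, 11 mm walls, open bore at both ends, about 0.55 kg. This point is half-way along it (90 mm from either end); z is its long axis, x and y its flat sides. At the start it stands on end in the crate, in any of four places, about 80 mm taller than anything beside it; pushed high up it tips over about its bottom edge once leant some 16 degrees, then falls by itself
- prop: the same tall prop, with the origin at the centre of its starting underside, z along its length
- crate: fixed slatted wooden crate, 230 (x) x 210 (y) x 90 mm high outside, 10 mm walls, open on top; its floor, on which the props stand, is 10 mm above the bench; origin at the centre of its underside. It stands to the left or to the right of the robot, opposite the kiln shelf
- board_top (a point): centre of the top face of the fixed wooden ware board lying bare on the bench straight ahead: 380 (its x, pointing roughly away from the robot) x 160 (y) x 20 mm thick
- shelf: fixed kiln shelf, a brown slab 340 (its x, pointing roughly away from the robot) x 240 (y) x 15 mm on two wooden bearers, top face 35 mm above the bench; the middle 180 mm of its length is coated white, leaving an 80 mm wide bare brown strip at either end; origin at the centre of the underside of the bearers
- strip (a point): centre of the free bare strip, on the top face of the kiln shelf at its end farther from the robot, 130 mm along shelf x from the shelf's centre; the strip is 80 mm wide along this frame's x and runs 240 mm along its y; z up
- rail_mid (a point): centre of the first rail: another such prop (180 x 50 x 50 mm) already lying on the shelf's nearer bare strip, along the shelf's y; to be left alone
- dish_a: shallow terracotta-coloured dish, 84 mm across, 30 mm high, on the white middle of the kiln shelf; origin at the centre of its foot; leave alone
- dish_b: the second dish, same as the first; leave alone
- short_a: short hollow square fired-clay kiln prop, buff, 45 mm square, 90 mm tall, standing in the crate; origin at the centre of its underside; leave alone
- short_b: short round hollow prop, 52 mm across, 100 mm tall, standing in the crate; origin at the centre of its underside; leave alone
- short_c: short hollow square fired-clay kiln prop, buff, 50 mm square, 65 mm tall, standing in the crate; origin at the centre of its underside; leave alone
- bowl: grey unfired bowl, 120 mm across, 55 mm high, on the bench beyond the crate or kiln shelf; origin at the centre of its foot; leave alone
- glaze: closed glaze jar, 84 mm across, 110 mm high, white cap, on the bench on the other side; origin at the centre of its underside; leave alone
Not all that is in view belongs to the job. What is shaped like the prop but red or yellow is not meant.

How it is judged:
On the way, in this order (a step that is already met when the one before it is completed fails the run):
1. the tall prop stands on end on the ware board, let go (x of prop_mid in the frame of board_top between -0.18 and 0.18 m and y of prop_mid in the frame of board_top between -0.075 and 0.075 m and z of prop_mid in the frame of board_top between 0.08 and 0.1 m and angle between prop_mid's own z axis and vertical below 0.1 rad and linear speed of prop below 0.02 m/s and contact force between the fingers and prop below 0.1 N), for 0.2 s.
2. the prop has been tipped over and lies on its side on the ware board, not touched (x of prop_mid in the frame of board_top between -0.18 and 0.18 m and y of prop_mid in the frame of board_top between -0.075 and 0.075 m and z of prop_mid in the frame of board_top between 0.015 and 0.035 m and angle between prop_mid's own z axis and vertical between 1.47 and 1.67 rad and linear speed of prop below 0.02 m/s and contact force between the fingers and prop below 0.1 N), for 0.2 s.
At the end, for the whole second after the job is handed in: The tall prop lies still and let go on the free bare strip: centre within 20 mm across and 30 mm along the strip, parallel to it within 8 degrees, down on the kiln shelf; rail, dishes, bowl and jar within 20 mm and short props within 40 mm of where they were (x of prop_mid in the frame of strip between -0.02 and 0.02 m and y of prop_mid in the frame of strip between -0.03 and 0.03 m and z of prop_mid in the frame of strip between 0.015 and 0.035 m and angle between prop_mid's own z axis and vertical between 1.47 and 1.67 rad and angle between the z axis of prop and the y axis of strip, either way round below 0.14 rad and linear speed of prop below 0.02 m/s and contact force between the fingers and prop below 0.1 N and distance of each of rail_mid, dish_a, dish_b, bowl, glaze from where it was at the start of the episode below 0.02 m and distance of each of short_a, short_b, short_c from where it was at the start of the episode below 0.04 m); the robot touches nothing.
It fails at once if the prop strikes or presses the kiln shelf with more than 60 N (contact force between prop and shelf above 60 N).
It fails at once if the prop is dropped onto the kiln shelf: over the shelf and within 25 mm of resting on it, it moves faster than 0.35 m/s (horizontal distance between prop_mid and shelf below 0.2 m and height (world z) of prop_mid below 0.085 m and linear speed of prop above 0.35 m/s).
It fails at once if the rail or a dish is shifted by more than 20 mm (distance of any of rail_mid, dish_a, dish_b from where it was at the start of the episode above 0.02 m).
It fails at once if a short prop is shifted by more than 40 mm or tipped over (distance of any of short_a, short_b, short_c from where it was at the start of the episode above 0.04 m or angle between any of short_a, short_b, short_c's own z axis and vertical above 0.5 rad).
It fails at once if the bowl or the glaze jar is shifted by more than 20 mm (distance of any of bowl, glaze from where it was at the start of the episode above 0.02 m).
It also fails if it takes over 72 s, if anything falls off the work surface, if the arm or the gripper's body presses on something with over 40 N, if the wrist force passes 120 N, or if a joint passes its speed limit or range.

ROBOT

A 7-joint arm with a two-finger parallel gripper is mounted at the origin on the work surface. World frame = base frame: x ahead of the robot, y to its left, z up, the work surface at z = 0. Lengths are in m, angles in rad, forces in N, time in s.
With the tool pointing down it reaches from about 0.35 to 0.9 m from the base axis. Payload 8.1 kg.
Tool frame: the origin (TCP) lies at the centre of the arm's flange, where the gripper is bolted on; the fingertips stand 178 mm ahead of it and the grasp point (between the pads) lies 159 mm ahead of it; x points along the fingers, z is the direction in which the jaws open and shut, and the axes are right-handed (so a half turn about x gives the same grasp; the last joint's range is limited). The gripper opens to 92 mm and grips with 3 to 60 N. Pads are 19 mm wide; open, the fingers measure 130 mm over their backs; the gripper's body (75 mm by 190 mm) begins 47 mm behind the grasp point.
Start: joints at [1.023, 0.434, 0.025, 1.573, -0.012, 1.134, -0.075], TCP at [0.269, -0.564, 0.405] pointing down, gripper open.
Joint ranges: [-2.62, 2.62], [-0.44, 2.09], [-1.27, 1.32], [0.08, 2.57], [-1.32, 4.46], [0.12, 2], [-2.74, 2.74]. Speed limits (rad/s): [2.22, 2.22, 3.01, 3.01, 3.14, 3.14, 3.14].

INTERFACE

Orientations are given as a rotation vector (axis times angle).
In Python, from cell import arm, get_image, search_frame, pinpoint gives the robot as it stands.
- The arm moves only by the tool arm_command, never from a script. Its argument "motion" is a list of rows, each a list of 7 numbers: the finger opening in mm, from 0 to 91.8, then the shift along the tool's x, y, z in mm, then the turn, a rotation vector about the tool's x, y, z in degrees. In form: [[fingers, x, y, z, ax, ay, az], ...]. A call has 1 to 5 rows; each row shifts and turns the commanded pose from where the row before left it, along the tool's axes as they then stand; what a row does not reach is not made up. A row lasts 1/8 s, in which the tool goes at most 62.5 mm and 10.7 degrees, less where a joint would pass 70% of its speed; a pose out of reach is approached as far as the arm can. A call with a gripper value outside its range is refused whole. The fingers move at their own pace and stop on an object; "newtons" is the grip in N (left out, the last holds). Time passes only in rows, so rows that do not move let the fingers close. It gives the time, the measured TCP pose, the force and the opening at its end, in the units of the state.
- arm.observe(): the state, without advancing time (a new reading comes with each control period).
- get_image(name): name is "scene" or "top" or "wrist"; returns a dict with "frame" (420x560x3 uint8, red, green, blue), "range_z" (420x560 float32, m along the optical axis (not along the pixel's ray), 0 where there is no reading), "K" (3x3 intrinsics, pixels), "origin" and "rotation" of the camera in the world; the wrist camera has in their place "tool_from_camera" (4x4, takes a point from camera to tool coordinates, whose origin is the TCP and whose axes are the tool frame's). Camera axes: x right, y down, z forward; pixel columns grow to the right and rows downward; lengths in m; the calibration is good to about 2 mm. A picture is of the moment at which its call begins: read the wrist's pose just before it.
- arm.sign_off(): hands the job in, once; it reports no verdict.
Trained networks look in the newest picture that a camera, given by its name, has taken for a name from the list of things; names that differ only in an ending like _2 or _b are one class to them, and where a whole thing is asked for, a point or a joint stands for the part that bears it (a point fixed in the world has none). Each returns a list of dicts, best first, with "p" (0 to 1); they miss things now and then, are a little off and sometimes report something else, mostly with a low value. They report only what shows in the picture. A call takes as long as a camera call. They do not tell look-alikes from the thing itself.
- search_frame(camera, target): "point" ([x, y, z] in m, in world coordinates, good to about 4 mm: the middle of the surface that is visible of it).
- pinpoint(camera, target): "point" ([x, y, z] in m, in world coordinates, good to about 4 mm: a listed point, or the origin of a listed thing).
The state is a dict: "clock": time; "joints": joint angles; "dq": joint speeds; "joint_efforts": joint torques, N m; "position": TCP position; "ee_rot": TCP orientation; "force": force on the tool from outside, world axes, zero at the start; "ft_torque": the same for the moment, N m; "width": opening from 0.0 (shut) to 1.0 (fully open).
Only numpy, scipy, OpenCV 4.12 (cv2) and the standard library are available. Lean on these libraries where they do the work, as an engineer would, in place of code of your own. Each camera call takes 0.05 s, during which the arm holds its last target. There are 200 camera calls.

## Working session

There is one attempt and no reset: what is moved stays moved. The work goes in short steps, Python scripts to look and compute and a tool call to move; the robot and the scene stay as the last step left them, time stands still between calls to the robot, and variables do not carry over. Pictures are saved under pics/ and viewed, about 8 in all and at most 12, crops included, and the job is handed in when it is done.

Besides the shell and the picture viewer there is one more tool, called as a command line: name --pt "numbers of a row" for each row, then --argument value for the rest. arm_command: Moves the arm, as the interface text tells. Its arguments: {"type":"object","properties":{"motion":{"type":"array"},"newtons":{"type":"number"}},"required":["motion"]}

```bash
mkdir -p pics; ls; cat > h.py <<'E'
import numpy as np,cv2
from scipy.spatial.transform import Rotation as R
from cell import arm,get_image,search_frame,pinpoint
np.set_printoptions(precision=4,suppress=True)
def pose():
    s=arm.observe(); T=np.eye(4); T[:3,:3]=R.from_rotvec(s["ee_rot"]).as_matrix(); T[:3,3]=s["position"]; return T,s
def cloud(im,T=None):
    z=im["range_z"]; K=im["K"]; v,u=np.mgrid[:z.shape[0],:z.shape[1]]
    p=np.stack([(u-K[0,2])/K[0,0]*z,(v-K[1,2])/K[1,1]*z,z],-1)
    if "origin" in im: w=p@np.array(im["rotation"]).T+im["origin"]
    else:
        M=T@im["tool_from_camera"]; w=p@M[:3,:3].T+M[:3,3]
    w[z==0]=np.nan; return w
def save(n,im): cv2.imwrite(f"pics/{n}.png",im[...,::-1])
E
python3 - <<'E'
from h import *
T,s=pose(); print(s); print(T)
a=get_image("scene");
for n in ["prop_mid","board_top","strip","rail_mid","crate","shelf"]:
    print("scene",n,[(np.round(d["point"],3),round(d["p"],2)) for d in pinpoint("scene",n)][:3])
b=get_image("top")
for n in ["prop_mid","board_top","strip","rail_mid","crate","shelf","short_a","short_b","dish_a","bowl","glaze"]:
    print("top",n,[(np.round(d["point"],3),round(d["p"],2)) for d in pinpoint("top",n)][:4])
save("scene0",a["frame"]);save("top0",b["frame"])
E
```

```text
pics
{'clock': 0.0, 'joints': array([ 1.0234,  0.4352,  0.0249,  1.5741, -0.0116,  1.134 , -0.0751]), 'dq': array([ 0.0009,  0.0005,  0.    ,  0.0009, -0.0009, -0.0002,  0.0014]), 'joint_efforts': array([ -0.0005, -66.784 ,   0.9854, -31.4469,  -0.0604,   0.0429,
         0.0001]), 'position': array([ 0.2688, -0.564 ,  0.404 ]), 'ee_rot': array([ 0.8764,  1.3888, -0.8752]), 'force': array([ 0.3019,  0.4201, -0.0655]), 'ft_torque': array([0.0188, 0.0382, 0.0526]), 'width': 0.9971580005413516}
[[-0.0008  0.9027  0.4303  0.2688]
 [ 0.0014  0.4303 -0.9027 -0.564 ]
 [-1.     -0.0001 -0.0016  0.404 ]
 [ 0.      0.      0.      1.    ]]
scene prop_mid [(array([ 0.458, -0.468,  0.088]), 0.93), (array([ 0.237, -0.273,  0.091]), 0.79), (array([ 0.406, -0.23 ,  0.103]), 0.73)]
scene board_top [(array([ 0.562, -0.011,  0.02 ]), 0.86)]
scene strip [(array([0.59 , 0.309, 0.033]), 0.62), (array([ 0.56 , -0.01 ,  0.024]), 0.43)]
scene rail_mid [(array([0.334, 0.277, 0.061]), 0.81)]
scene crate [(array([ 0.452, -0.286, -0.002]), 0.61), (array([ 0.499, -0.342,  0.011]), 0.54)]
scene shelf [(array([ 0.
[... 265 characters left out ...]
op strip [(array([0.59 , 0.31 , 0.034]), 0.83)]
top rail_mid [(array([0.338, 0.28 , 0.061]), 0.93)]
top crate [(array([ 0.451, -0.282,  0.002]), 0.86), (array([ 0.561, -0.011,  0.021]), 0.38)]
top shelf [(array([0.465, 0.297, 0.003]), 0.81)]
top short_a [(array([ 0.495, -0.337,  0.011]), 0.78), (array([ 0.503, -0.242,  0.008]), 0.76), (array([ 0.394, -0.329,  0.011]), 0.72)]
top short_b [(array([ 0.495, -0.337,  0.011]), 0.78), (array([ 0.503, -0.242,  0.008]), 0.76), (array([ 0.394, -0.329,  0.011]), 0.72)]
top dish_a [(array([0.445, 0.348, 0.037]), 0.94), (array([0.463, 0.233, 0.03 ]), 0.6)]
top bowl [(array([0.741, 0.212, 0.002]), 0.82)]
top glaze [(array([ 0.738, -0.242,  0.   ]), 0.97)]
```

View pics/scene0.png

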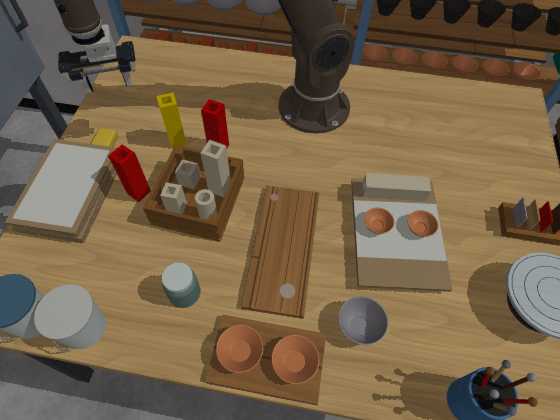

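View pics/top0.png

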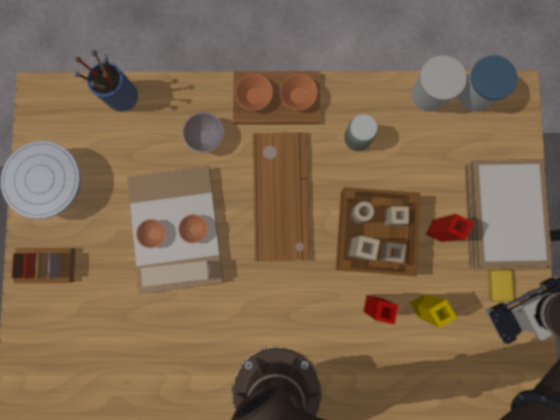

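```bash
python3 - <<'E'
from h import *
for c in ["top","scene"]:
    im=get_image(c); w=cloud(im)
    def rect(n,m):
        P=w[m]; 
        if len(P)<20: print(c,n,len(P));return
        r=cv2.minAreaRect(P[:,:2].astype(np.float32)); print(c,n,len(P),"z",np.nanmedian(P[:,2]).round(4),"c",np.round(r[0],4),"sz",np.round(r[1],3),"ang",round(r[2],1),"mean",P[:,:2].mean(0).round(4))
    x,y,z=w[...,0],w[...,1],w[...,2]
    rect("prop top",(abs(x-.404)<.06)&(abs(y+.233)<.06)&(z>.15)&(z<.21))
    rect("board",(abs(x-.56)<.25)&(abs(y+.011)<.12)&(z>.014)&(z<.026))
    rect("shelf",(abs(x-.465)<.22)&(abs(y-.29)<.17)&(z>.029)&(z<.041))
    rect("rail top",(abs(x-.337)<.08)&(abs(y-.28)<.13)&(z>.078)&(z<.092))
    rect("crate rim",(abs(x-.45)<.16)&(abs(y+.285)<.16)&(z>.083)&(z<.096))
    if c=="top":
        for n,q in [("A",(.495,-.337)),("B",(.503,-.242)),("C",(.394,-.329))]:
            rect(n,(abs(x-q[0])<.04)&(abs(y-q[1])<.04)&(z>.055)&(z<.13))
        f=im["frame"]; save("crop1",cv2.resize(f,None,fx=1,fy=1))
        K=im["K"]; p=np.array(im["rotation"]).T@(np.array([.404,-.233,.19])-im["origin"]); print((K@p)[:2]/p[2])
        u,v=((K@p)[:2]/p[2]).astype(int); cr=f[max(v-70,0):v+70,max(u-90,0):u+90]; save("crop1",cv2.resize(cr,None,fx=4,fy=4,interpolation=cv2.INTER_CUBIC))
E
```

```text
Traceback (most recent call last):
  File "h.py", line 10, in cloud
    if "origin" in im: w=p@np.array(im["rotation"]).T+im["origin"]
                         ~~~~~~~~~~~~~~~~~~~~~~~~~~~~^~~~~~~~~~~~~
ValueError: operands could not be broadcast together with shapes (420,560) (3,)
```

The scene view shows three tall, prop-shaped things outside the crate: red (130,172), red (215,125) and yellow (172,120). The only tall buff one is in the crate at (215,165), or (365,247) in the top view, so that one matches the description. The clear board is at (283,250). The shelf has its rail at the near end and the free strip at the far end, around (405,272).

```bash
sed -i 's/if "origin" in im: w=p@np.array(im\["rotation"\]).T+im\["origin"\]/if "origin" in im: w=p@rot(im).T+im["origin"]/' h.py; cat >> h.py <<'E'
def rot(im):
    r=np.array(im["rotation"]); return r if r.shape==(3,3) else R.from_rotvec(r).as_matrix()
def rect(n,w,box,pct=None):
    x,y,z=w[...,0],w[...,1],w[...,2]; P=w[(x>box[0])&(x<box[1])&(y>box[2])&(y<box[3])&(z>box[4])&(z<box[5])]
    if len(P)<15: print(n,len(P)); return P
    r=cv2.minAreaRect(P[:,:2].astype(np.float32)); print(n,len(P),"z",np.median(P[:,2]).round(4),"c",np.round(r[0],4),"sz",np.round(r[1],3),"ang",round(r[2],1),"mean",P[:,:2].mean(0).round(4)); return P
E
python3 - <<'E'
from h import *
for c in ["top","scene"]:
    im=get_image(c); w=cloud(im); print(c,"cam",im["origin"])
    for n,q,r,z0,z1 in [("prop",(.404,-.233),(.06,.06),.15,.21),("board",(.56,-.011),(.24,.12),.014,.026),("shelf",(.465,.29),(.22,.17),.029,.041),("railtop",(.337,.28),(.08,.13),.078,.092),("rim",(.45,-.285),(.16,.16),.083,.096),("A",(.495,-.337),(.04,.04),.055,.13),("B",(.503,-.242),(.04,.04),.055,.13),("C",(.394,-.329),(.04,.04),.055,.13)]:
        rect(n,w,[q[0]-r[0],q[0]+r[0],q[1]-r[1],q[1]+r[1],z0,z1])
    if c=="top":
        K=np.array(im["K"]); p=rot(im).T@(np.array([.404,-.233,.19])-im["origin"]); uv=(K@p)[:2]/p[2]; print(uv)
        u,v=uv.astype(int); save("crop1",cv2.resize(im["frame"][v-70:v+60,u-80:u+90],None,fx=4,fy=4,interpolation=cv2.INTER_CUBIC))
E
```

```text
top cam [ 0.3784 -0.0381  1.2743]
prop 376 z 0.1897 c [ 0.4011 -0.2315] sz [0.051 0.05 ] ang 76.4 mean [ 0.4011 -0.2298]
board 7526 z 0.02 c [ 0.5837 -0.0098] sz [0.236 0.432] ang 90.0 mean [ 0.574  -0.0119]
shelf 7246 z 0.0352 c [0.4601 0.2937] sz [0.34  0.242] ang 7.7 mean [0.4795 0.2923]
railtop 1224 z 0.0852 c [0.3351 0.2766] sz [0.05  0.181] ang 6.1 mean [0.3351 0.2763]
rim 1541 z 0.09 c [ 0.4467 -0.311 ] sz [0.265 0.231] ang 85.5 mean [ 0.4492 -0.2867]
A 352 z 0.0981 c [ 0.5022 -0.3446] sz [0.062 0.067] ang 87.8 mean [ 0.4941 -0.3372]
B 315 z 0.1078 c [ 0.5124 -0.2355] sz [0.075 0.05 ] ang 14.0 mean [ 0.5025 -0.2353]
C 303 z 0.0751 c [ 0.3867 -0.336 ] sz [0.069 0.056] ang 80.8 mean [ 0.3901 -0.3272]
[367.6203 246.6055]
scene cam [1.0913 0.0476 1.0525]
prop 513 z 0.1826 c [ 0.4023 -0.2334] sz [0.054 0.057] ang 75.9 mean [ 0.4093 -0.2315]
board 8029 z 0.019 c [ 0.5847 -0.0111] sz [0.43 0.24] ang 0.0 mean [ 0.5982 -0.0132]
shelf 7108 z 0.034 c [0.4641 0.2912] sz [0.342 0.242] ang 7.5 mean [0.5087 0.2932]
railtop 998 z 0.0834 c [0.338  0.2745] sz [0.055 0.181] ang 5.9 mean [0.3399 0.2743]
rim 1470 z 0.0888 c [ 0.4487 -0.3118] sz [0.264 0.236] ang 85.0 mean [ 0.4727 -0.2877]
A 447 z 0.0915 c [ 0.503  -0.3447] sz [0.058 0.064] ang 86.3 mean [ 0.5008 -0.3371]
B 446 z 0.0978 c [ 0.511  -0.2405] sz [0.064 0.051] ang 2.2 mean [ 0.5108 -0.2382]
C 348 z 0.0724 c [ 0.3895 -0.3382] sz [0.07  0.063] ang 80.7 mean [ 0.3931 -0.3321]
```

View pics/crop1.png

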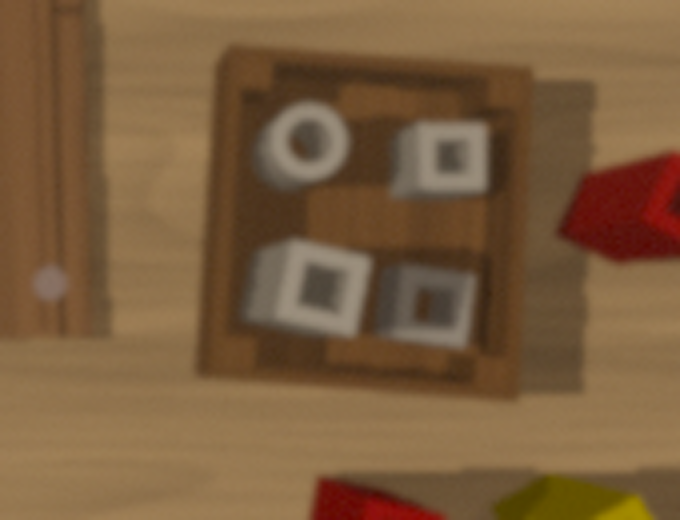

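In the crop the candidates are the short round prop (308,140), the short square ones (450,155) and (428,305), and the tall one (320,285). The tall one's buff top measures z=0.19 and is 50 mm square at (0.4015,-0.232), with its sides turned about -14°. That matches, so I'm moving above it.

arm_command --pt "91 -40 0 0 0 0 0" --pt "91 0 43.8 -40.4 0 0 0" --pt "91 0 43.8 -40.4 0 0 0" --pt "91 0 43.8 -40.4 0 0 0" --pt "91 0 43.8 -40.4 0 0 0" --newtons 20

```text
clock: 1.72
position: [0.358, -0.341, 0.445]
ee_rot: [0.875, 1.387, -0.876]
force: [2.5, -0.2, -0.2]
width: 0.989
```

arm_command --pt "91 0 43.8 -40.4 0 0 0" --pt "91 0 43.8 -40.4 0 0 0" --pt "91 0 0 0 10 0 0" --pt "91 0 0 0 10 0 0" --pt "91 0 0 0 10 0 0"

```text
clock: 2.35
position: [0.4019, -0.2321, 0.4449]
ee_rot: [1.271, 1.168, -1.271]
force: [0.1, 0.6, 0.1]
width: 0.991
```

arm_command --pt "91 0 0 0 9.5 0 0" --pt "91 0 0 0 0 0 0" --pt "91 0 0 0 0 0 0"

```text
clock: 2.72
position: [0.4019, -0.2323, 0.4448]
ee_rot: [1.384, 1.085, -1.384]
force: [1.0, 0.2, -0.4]
width: 0.992
```

```bash
cat >> h.py <<'E'
def rel(T,xy,zt=None,yaw=None):
    "tool-axis shift (mm) to put TCP at xy,zt; ax turn (deg) to put jaw axis at world yaw mod 180"
    d=np.array([xy[0]-T[0,3],xy[1]-T[1,3],(zt-T[2,3]) if zt else 0])
    jy=np.degrees(np.arctan2(T[1,2],T[0,2])); t=None if yaw is None else -((yaw-jy+90)%180-90)
    return (T[:3,:3].T@d*1000).round(1),t,"jaw",jy.round(1)
E
python3 - <<'E'
from h import *
T,s=pose(); print(s["clock"],s["joints"],T)
im=get_image("wrist"); w=cloud(im,T)
P=rect("prop",w,[.34,.46,-.29,-.17,.17,.21])
t=get_image("top"); wt=cloud(t)
P=rect("prop top cam",wt,[.34,.46,-.29,-.17,.17,.21])
for c,W in (("top",wt),("scene",cloud(get_image("scene")))):
    P=W[(abs(W[...,0]-.56)<.22)&(abs(W[...,1]+.011)<.1)&(abs(W[...,2]-.02)<.006)]
    # drop the dish board: cut x>.755
    for lim in (.745,.755): 
        Q=P[P[:,0]<lim]; r=cv2.minAreaRect(Q[:,:2].astype(np.float32)); print(c,"board",np.round(r[0],4),np.round(r[1],3),r[2])
print(rel(T,(.4015,-.232),.324,76))
save("wrist1",im["frame"])
E
```

```text
2.725 [ 0.4986  0.1433 -0.102   1.8795  0.0162  1.1193 -1.421 ] [[ 0.0001  0.9711 -0.2385  0.4019]
 [-0.0001 -0.2385 -0.9711 -0.2323]
 [-1.      0.0002  0.0001  0.4448]
 [ 0.      0.      0.      1.    ]]
prop 3370 z 0.1903 c [ 0.403  -0.2332] sz [0.05  0.051] ang 77.1 mean [ 0.4051 -0.2337]
prop top cam 0
top board [ 0.5571 -0.0121] [0.379 0.16 ] 1.2708669900894165
top board [ 0.5581 -0.0121] [0.381 0.16 ] 1.2708669900894165
scene board [ 0.5579 -0.0144] [0.377 0.16 ] 1.263441801071167
scene board [ 0.5605 -0.0143] [0.383 0.16 ] 1.263441801071167
(array([120.8,  -0.4,  -0.2]), np.float64(0.19987091352186326), 'jaw', np.float64(-103.8))
```

The wrist view agrees, so I'm descending and gripping.

arm_command --pt "91 40 1 0 0 0 0" --pt "91 40 0 0 0 0 0" --pt "91 30 0 0 0 0 0" --pt "91 10 0 0 0 0 0" --pt "91 0 0 0 0 0 0"

```text
clock: 3.5
position: [0.4029, -0.2327, 0.3248]
ee_rot: [1.387, 1.084, -1.387]
force: [0.7, -0.9, 0.0]
width: 0.988
```

arm_command --pt "40 0 0 0 0 0 0" --pt "40 0 0 0 0 0 0" --pt "40 0 0 0 0 0 0" --pt "40 0 0 0 0 0 0" --pt "40 0 0 0 0 0 0" --newtons 35

```text
clock: 4.12
position: [0.4029, -0.2325, 0.3249]
ee_rot: [1.387, 1.083, -1.387]
force: [-0.5, -0.5, 2.6]
width: 0.542
```

arm_command --pt "40 -10 0 0 0 0 0" --pt "40 -25 0 0 0 0 0" --pt "40 -40 0 0 0 0 0" --pt "40 -40 0 0 0 0 0" --pt "40 0 0 0 0 0 0"

```text
clock: 4.75
position: [0.4033, -0.2328, 0.4425]
ee_rot: [1.388, 1.078, -1.384]
force: [0.5, -0.5, -6.9]
width: 0.543
```

arm_command --pt "40 0 5.3 -46.4 0 0 0" --pt "40 0 5.3 -46.4 0 0 0" --pt "40 0 5.3 -46.4 0 0 0" --pt "40 0 5.3 -46.4 0 0 0" --pt "40 0 5.3 -46.4 0 0 0"

```text
clock: 5.38
position: [0.4844, -0.0126, 0.4381]
ee_rot: [1.386, 1.085, -1.39]
force: [1.0, -0.0, -6.2]
width: 0.545
```

arm_command --pt "40 0 0 0 -7.5 0 0" --pt "40 0 0 0 -7.5 0 0" --pt "40 40 0 0 0 0 0" --pt "40 40 0 0 0 0 0" --pt "40 0 0 0 0 0 0"

```text
clock: 6.0
position: [0.4828, -0.0142, 0.3562]
ee_rot: [1.192, 1.224, -1.203]
force: [0.2, -0.2, -5.3]
width: 0.542
```

```bash
python3 - <<'E'
from h import *
T,s=pose(); print(s["clock"],T,s["force"])
w=cloud(get_image("scene")); m=(abs(w[...,0]-T[0,3])<.07)&(abs(w[...,1]-T[1,3])<.04)&(w[...,2]>.03)&(w[...,2]<.13)
P=w[m]; print("prop lowest z pcts",np.percentile(P[:,2],[0,1,3,5]))
for a in (.05,.07,.09,.11): Q=P[abs(P[:,2]-a)<.008]; print(a,len(Q),Q.mean(0) if len(Q) else "",)
print(rel(T,(.484,-.014),.336,91.3))
E
```

```text
6.0 [[-0.0088  0.9998  0.0173  0.4828]
 [-0.0001  0.0173 -0.9998 -0.0142]
 [-1.     -0.0088 -0.      0.3562]
 [ 0.      0.      0.      1.    ]] [ 0.1711 -0.193  -5.3295]
prop lowest z pcts [0.0395 0.0414 0.0428 0.0453]
0.05 56 [ 0.5047 -0.0131  0.0501]
0.07 57 [ 0.5044 -0.0138  0.0701]
0.09 61 [ 0.5049 -0.0142  0.0902]
0.11 58 [ 0.5044 -0.0135  0.1099]
(array([20.2,  1.4, -0.2]), np.float64(-0.3075865465747256), 'jaw', np.float64(-89.0))
```

arm_command --pt "40 12 0 0 0 0 0" --pt "40 5 0 0 0 0 0" --pt "40 3 0 0 0 0 0" --pt "40 0 0 0 0 0 0"

```text
clock: 6.55
position: [0.4848, -0.0139, 0.3398]
ee_rot: [1.197, 1.217, -1.196]
force: [0.6, -0.0, -5.7]
width: 0.544
```

arm_command --pt "40 3 0 0 0 0 0" --pt "40 1 0 0 0 0 0" --pt "40 0 0 0 0 0 0"

```text
clock: 6.92
position: [0.4848, -0.0139, 0.3357]
ee_rot: [1.197, 1.217, -1.197]
force: [0.4, -0.1, -5.7]
width: 0.546
```

arm_command --pt "40 1 0 0 0 0 0" --pt "40 0.5 0 0 0 0 0" --pt "40 0 0 0 0 0 0"

```text
clock: 7.3
position: [0.4849, -0.0138, 0.3349]
ee_rot: [1.197, 1.217, -1.196]
force: [-2.9, -0.7, 6.4]
width: 0.544
```

Contact: the vertical force went from -5.7 to +6.4 N. I'll release, wait, then lift clear.

arm_command --pt "70 -0.5 0 0 0 0 0" --pt "91 0 0 0 0 0 0" --pt "91 0 0 0 0 0 0" --pt "91 0 0 0 0 0 0" --pt "91 0 0 0 0 0 0"

```text
clock: 7.92
position: [0.4848, -0.0139, 0.3347]
ee_rot: [1.197, 1.217, -1.197]
force: [0.4, 0.6, -0.5]
width: 0.984
```

arm_command --pt "91 -20 0 0 0 0 0" --pt "91 -30 0 0 0 0 0" --pt "91 -30 0 0 0 0 0" --pt "91 0 0 0 0 0 0"

```text
clock: 8.43
position: [0.4854, -0.0137, 0.4168]
ee_rot: [1.199, 1.214, -1.194]
force: [0.6, 0.2, 0.3]
width: 0.988
```

```bash
python3 - <<'E'
from h import *
T,s=pose(); print(s["clock"],T[:3,3],s["width"],s["force"])
im=get_image("wrist"); rect("prop wrist",cloud(im,T),[.42,.55,-.08,.05,.18,.22])
a=get_image("scene"); w=cloud(a); P=w[(abs(w[...,0]-.485)<.06)&(abs(w[...,1]+.014)<.04)&(w[...,2]>.03)&(w[...,2]<.19)]
for h in (.05,.1,.15,.18): print(h,P[abs(P[:,2]-h)<.01].mean(0))
save("scene2",a["frame"][150:330,180:420].repeat(3,0).repeat(3,1))
E
```

```text
8.425 [ 0.4854 -0.0137  0.4168] 0.9884635803382514 [0.5591 0.1723 0.2734]
prop wrist 4685 z 0.2003 c [ 0.4849 -0.0144] sz [0.051 0.05 ] ang 1.6 mean [ 0.4875 -0.0143]
0.05 [ 0.5093 -0.0127  0.0501]
0.1 [ 0.5095 -0.0138  0.1006]
0.15 [ 0.5061 -0.0136  0.1508]
0.18 [ 0.4965 -0.0146  0.1797]
```

View pics/scene2.png

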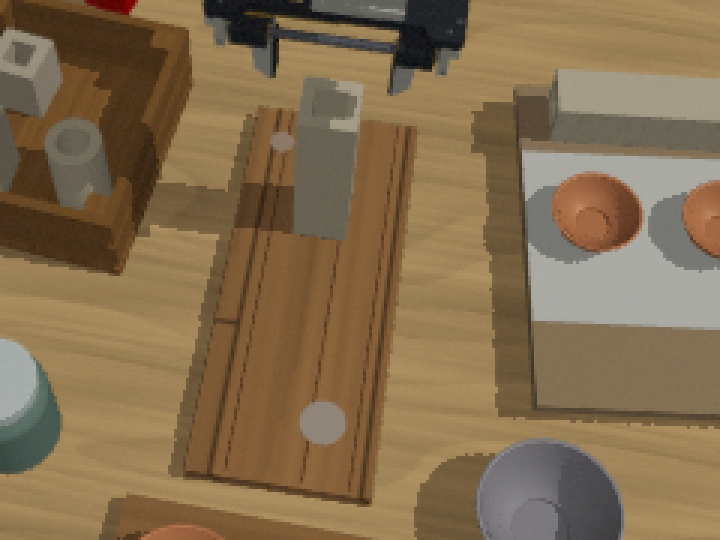

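The prop stands on the board at crop (328,160), upright and let go. Next the nearly closed fingers go behind it, to push it along +x near the top.

arm_command --pt "10 0 -45 0 0 0 0" --pt "10 0 -41 0 0 0 0" --pt "10 0 0 0 0 0 0" --pt "10 40 0 0 0 0 0" --pt "10 34 0 0 0 0 0"

```text
clock: 9.15
position: [0.3991, -0.0154, 0.3394]
ee_rot: [1.197, 1.217, -1.196]
force: [0.9, -0.4, 0.4]
width: 0.496
```

arm_command --pt "10 0 0 0 0 0 0" --pt "10 0 15 0 0 0 0" --pt "10 0 15 0 0 0 0" --pt "10 0 10 0 0 0 0" --pt "10 0 10 0 0 0 0"

```text
clock: 9.78
position: [0.4497, -0.0145, 0.341]
ee_rot: [1.197, 1.217, -1.196]
force: [-4.7, 0.7, 2.1]
width: 0.107
```

arm_command --pt "10 0 10 0 0 0 0" --pt "10 0 10 0 0 0 0" --pt "10 0 10 0 0 0 0" --pt "10 0 8 0 0 0 0"

```text
clock: 10.28
position: [0.4875, -0.0139, 0.3407]
ee_rot: [1.197, 1.217, -1.196]
force: [0.0, -0.5, -0.1]
width: 0.111
```

arm_command --pt "10 0 4 0 0 0 0" --pt "10 0 4 0 0 0 0" --pt "10 0 0 0 0 0 0" --pt "10 0 0 0 0 0 0" --pt "10 0 0 0 0 0 0"

```text
clock: 10.9
position: [0.4946, -0.0137, 0.3407]
ee_rot: [1.196, 1.217, -1.197]
force: [0.2, 0.2, -0.2]
width: 0.103
```

```bash
cat > lie.py <<'E'
from h import *
T,s=pose(); print(s["clock"],T[:3,3],s["force"])
a=get_image("scene"); rect("scene",cloud(a),[.42,.78,-.11,.09,.055,.09])
b=get_image("top"); rect("top",cloud(b),[.42,.78,-.11,.09,.055,.09])
save("scene3",a["frame"][150:330,180:420].repeat(3,0).repeat(3,1))
E
python3 lie.py
```

```text
10.9 [ 0.4946 -0.0137  0.3407] [ 0.2401  0.2132 -0.1515]
scene 1258 z 0.069 c [ 0.603 -0.012] sz [0.183 0.05 ] ang 1.6 mean [ 0.6091 -0.0115]
top 280 z 0.0697 c [ 0.6655 -0.008 ] sz [0.049 0.049] ang 0.2 mean [ 0.6678 -0.0068]
```

View pics/scene3.png

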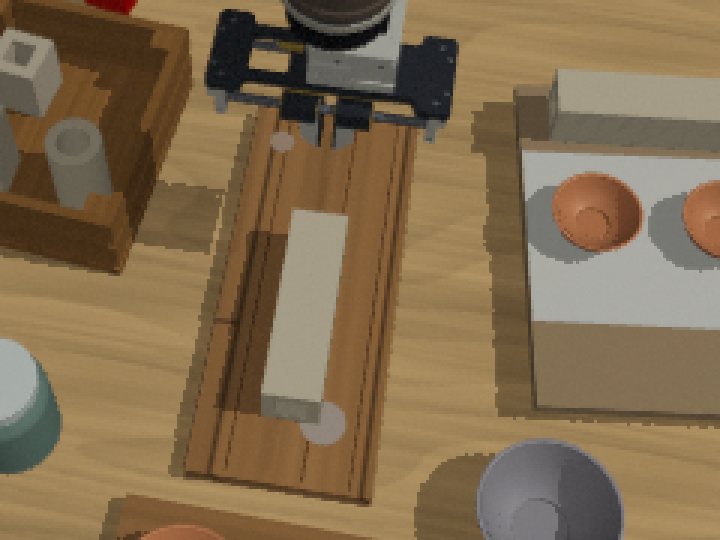

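The prop lies on its side at crop (305,315), centred about (0.602,-0.012), yaw 1.6°. I'm moving over its middle.

arm_command --pt "91 -20 0 0 0 0 0" --pt "91 0 54 -1 0 0 0" --pt "91 0 53.5 -1 0 0 0" --pt "91 0 0 0 0 0 0" --pt "91 0 0 0 0 0 0"

```text
clock: 11.62
position: [0.6017, -0.0098, 0.3602]
ee_rot: [1.196, 1.218, -1.198]
force: [-1.3, 0.5, 0.2]
width: 0.603
```

```bash
python3 - <<'E'
from h import *
T,s=pose(); print(s["clock"],s["joints"],T,s["width"])
im=get_image("wrist"); w=cloud(im,T); P=rect("wrist",w,[.42,.78,-.11,.09,.055,.09])
rect("board",w,[.3,.8,-.11,.09,.013,.027])
rect("scene",cloud(get_image("scene")),[.42,.78,-.06,.04,.055,.09])
print(rel(T,(.602,-.012),.209,91.5))
E
```

```text
11.625 [ 0.1294  0.4572 -0.2873  1.6688  0.1455  1.038  -1.7577] [[-0.0015  0.9998  0.0173  0.6017]
 [-0.      0.0173 -0.9999 -0.0098]
 [-1.     -0.0015 -0.      0.3602]
 [ 0.      0.      0.      1.    ]] 0.6030438519519339
wrist 10938 z 0.0705 c [ 0.6018 -0.0111] sz [0.18 0.05] ang 1.6 mean [ 0.6111 -0.0109]
board 32651 z 0.0205 c [ 0.5674 -0.0134] sz [0.365 0.16 ] ang 1.3 mean [ 0.6198 -0.0123]
scene 1205 z 0.0689 c [ 0.6065 -0.0118] sz [0.176 0.05 ] ang 1.6 mean [ 0.6131 -0.0115]
(array([151.2,   0.4,   2.2]), np.float64(-0.508235002797278), 'jaw', np.float64(-89.0))
```

arm_command --pt "91 40 0 1.3 -0.5 0 0" --pt "91 20 0 0 0 0 0" --pt "91 0 0 0 0 0 0" --pt "91 40 0 0 0 0 0" --pt "91 30 0 0 0 0 0"

```text
clock: 12.35
position: [0.6023, -0.0112, 0.2314]
ee_rot: [1.191, 1.22, -1.189]
force: [0.2, -0.4, 0.1]
width: 0.993
```

arm_command --pt "91 15 0 0 0 0 0" --pt "91 6 0 0 0 0 0" --pt "91 0 0 0 0 0 0" --pt "40 0 0 0 0 0 0" --pt "40 0 0 0 0 0 0"

```text
clock: 12.98
position: [0.6025, -0.0112, 0.2105]
ee_rot: [1.191, 1.22, -1.189]
force: [-0.3, 1.0, 0.1]
width: 0.828
```

arm_command --pt "40 0 0 0 0 0 0" --pt "40 0 0 0 0 0 0" --pt "40 0 0 0 0 0 0"

```text
clock: 13.35
position: [0.6022, -0.0111, 0.2098]
ee_rot: [1.19, 1.221, -1.19]
force: [-1.0, 0.4, 0.9]
width: 0.544
```

arm_command --pt "40 -10 0 0 0 0 0" --pt "40 -30 0 0 0 0 0" --pt "40 -40 0 0 0 0 0" --pt "40 -30 0 0 0 0 0" --pt "40 0 -0.6 -30 0 0 0"

```text
clock: 13.98
position: [0.6017, 0.016, 0.3225]
ee_rot: [1.194, 1.214, -1.192]
force: [0.8, 0.8, -7.0]
width: 0.54
```

arm_command --pt "40 0 -0.6 -48 0 0 0" --pt "40 0 -0.6 -50 0 0 0" --pt "40 0 -0.6 -50 0 0 0" --pt "40 0 -0.6 -50 0 0 0" --pt "40 0 -0.6 -50 0 0 0"

```text
clock: 14.6
position: [0.5909, 0.2678, 0.3196]
ee_rot: [1.189, 1.221, -1.191]
force: [0.8, 0.7, -6.2]
width: 0.546
```

arm_command --pt "40 0 0 -42 0 0 0" --pt "40 0 0 0 -10 0 0" --pt "40 0 0 0 -10 0 0" --pt "40 0 0 0 -10 0 0" --pt "40 0 0 0 -10 0 0"

```text
clock: 15.22
position: [0.59, 0.3082, 0.3194]
ee_rot: [0.656, 1.47, -0.658]
force: [1.3, -0.0, -5.8]
width: 0.545
```

arm_command --pt "40 0 0 0 -10 0 0" --pt "40 0 0 0 -10 0 0" --pt "40 0 0 0 -10 0 0" --pt "40 0 0 0 -10 0 0" --pt "40 0 0 0 -10 0 0"

```text
clock: 15.85
position: [0.5902, 0.308, 0.3194]
ee_rot: [-0.026, 1.572, 0.023]
force: [-0.4, -0.0, -5.8]
width: 0.543
```

arm_command --pt "40 0 0 0 -6 0 0" --pt "40 0 0 0 0 0 0" --pt "40 0 0 0 0 0 0"

```text
clock: 16.23
position: [0.5903, 0.3083, 0.3196]
ee_rot: [-0.101, 1.569, 0.1]
force: [-0.1, 0.1, -6.3]
width: 0.545
```

```bash
cat > sh.py <<'E'
from h import *
T,s=pose(); print(s["clock"],s["joints"],T,s["width"],s["force"])
a=get_image("scene"); w=cloud(a)
print("strip",[(d["point"],round(d["p"],2)) for d in pinpoint("scene","strip")][:1])
W=cloud(get_image("wrist"),T)
for n,q in (("scene",w),("wrist",W)):
    rect(n+" shelf",q,[.24,.7,.12,.46,.029,.041]); rect(n+" prop",q,[.5,.7,.2,.42,T[2,3]-.145,T[2,3]-.13])
save("scene4",a["frame"][140:340,280:480].repeat(3,0).repeat(3,1))
c=np.array([.4622,.2925]); a_=np.radians(7.6); g=c+.13*np.array([np.cos(a_),np.sin(a_)]); print(g,rel(T,g,None,7.6))
E
python3 sh.py
```

```text
16.225 [-0.131   0.6806 -0.7085  1.5185  0.4725  1.1198 -0.8101] [[-0.0004 -0.1276  0.9918  0.5903]
 [-0.0006  0.9918  0.1276  0.3083]
 [-1.     -0.0006 -0.0005  0.3196]
 [ 0.      0.      0.      1.    ]] 0.5452010594839809 [-0.086   0.094  -6.3351]
strip [([0.5911, 0.3095, 0.0346], 0.6)]
scene shelf 4093 z 0.034 c [0.4936 0.2865] sz [0.398 0.261] ang 6.9 mean [0.5188 0.2554]
scene prop 953 z 0.1785 c [0.5857 0.307 ] sz [0.062 0.182] ang 7.9 mean [0.5913 0.2957]
wrist shelf 36517 z 0.036 c [0.4932 0.3108] sz [0.274 0.213] ang 7.7 mean [0.4598 0.3344]
wrist prop 31380 z 0.1802 c [0.5859 0.3386] sz [0.077 0.12 ] ang 7.4 mean [0.5842 0.3504]
[0.5911 0.3097] (array([-0. ,  1.3,  0.9]), np.float64(-0.27075871999370804), 'jaw', np.float64(7.3))
```

View pics/scene4.png

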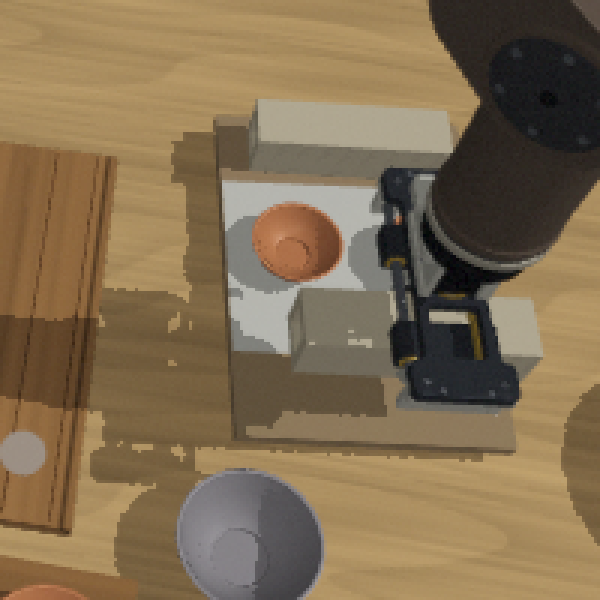

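The prop hangs over the far strip, crop (415,330), parallel to the rail. I'm lowering it, with contact expected near TCP z 0.225.

arm_command --pt "40 20 1.3 0.9 -0.3 0 0" --pt "40 20 0 0 0 0 0" --pt "40 20 0 0 0 0 0" --pt "40 14 0 0 0 0 0" --pt "40 6 0 0 0 0 0"

```text
clock: 17.0
position: [0.5909, 0.3098, 0.2382]
ee_rot: [-0.107, 1.57, 0.106]
force: [0.0, 0.7, -5.9]
width: 0.542
```

arm_command --pt "40 3 0 0 0 0 0" --pt "40 3 0 0 0 0 0" --pt "40 2 0 0 0 0 0" --pt "40 0 0 0 0 0 0"

```text
clock: 17.5
position: [0.5911, 0.31, 0.2319]
ee_rot: [-0.107, 1.568, 0.107]
force: [-0.3, 0.2, -6.0]
width: 0.543
```

arm_command --pt "40 2 0 0 0 0 0" --pt "40 2 0 0 0 0 0" --pt "40 1 0 0 0 0 0" --pt "40 0 0 0 0 0 0"

```text
clock: 18.0
position: [0.5911, 0.31, 0.2266]
ee_rot: [-0.107, 1.568, 0.107]
force: [0.0, 0.4, -5.8]
width: 0.542
```

arm_command --pt "40 1 0 0 0 0 0" --pt "40 0.5 0 0 0 0 0" --pt "40 0 0 0 0 0 0"

```text
clock: 18.38
position: [0.5911, 0.31, 0.2252]
ee_rot: [-0.107, 1.568, 0.107]
force: [-0.7, -0.3, -5.6]
width: 0.543
```

arm_command --pt "40 0.7 0 0 0 0 0" --pt "40 0 0 0 0 0 0"

```text
clock: 18.62
position: [0.5911, 0.31, 0.2249]
ee_rot: [-0.107, 1.568, 0.107]
force: [-1.3, -1.0, -0.8]
width: 0.544
```

arm_command --pt "40 0.3 0 0 0 0 0" --pt "56 0 0 0 0 0 0" --pt "70 0 0 0 0 0 0" --pt "84 0 0 0 0 0 0" --pt "84 0 0 0 0 0 0"

```text
clock: 19.25
position: [0.5911, 0.3101, 0.2242]
ee_rot: [-0.107, 1.568, 0.107]
force: [-1.0, -0.8, -1.4]
width: 0.884
```

arm_command --pt "84 -10 0 0 0 0 0" --pt "84 -30 0 0 0 0 0" --pt "84 -50 0 0 0 0 0" --pt "84 -50 0 0 0 0 0" --pt "84 0 0 0 0 0 0"

```text
clock: 19.88
position: [0.5915, 0.3114, 0.3698]
ee_rot: [-0.103, 1.561, 0.11]
force: [0.8, 1.2, -0.0]
width: 0.915
```

```bash
python3 - <<'E'
from h import *
T,s=pose(); print(s["clock"],T[:3,3],s["force"])
a=get_image("scene"); w=cloud(a); W=cloud(get_image("wrist"),T)
t=cloud(get_image("top"))
for n,q in (("scene",w),("wrist",W),("top",t)):
    rect(n+" prop",q,[.53,.67,.18,.44,.076,.095]); rect(n+" shelf",q,[.24,.65,.12,.46,.029,.041]); rect(n+" rail",q,[.27,.41,.15,.41,.076,.095])
for n in ["dish_a","bowl","glaze","rail_mid"]: print(n,[(d["point"],round(d["p"],2)) for d in pinpoint("scene",n)][:2])
save("scene5",a["frame"])
E
```

```text
19.875 [0.5915 0.3114 0.3698] [ 0.8455  1.1932 -0.0084]
scene prop 1150 z 0.0835 c [0.5909 0.3086] sz [0.054 0.181] ang 7.5 mean [0.5973 0.2947]
scene shelf 4311 z 0.0342 c [0.4625 0.291 ] sz [0.344 0.241] ang 7.7 mean [0.4948 0.264 ]
scene rail 887 z 0.0835 c [0.3382 0.2745] sz [0.056 0.181] ang 5.6 mean [0.3394 0.2636]
wrist prop 11495 z 0.0882 c [0.5917 0.312 ] sz [0.05 0.18] ang 7.9 mean [0.5904 0.3212]
wrist shelf 36729 z 0.0384 c [0.4841 0.2981] sz [0.298 0.239] ang 7.7 mean [0.481  0.3287]
wrist rail 2568 z 0.0862 c [0.3543 0.2863] sz [0.023 0.148] ang 4.2 mean [0.3606 0.2741]
top prop 70 z 0.085 c [0.6195 0.2442] sz [0.052 0.021] ang 73.2 mean [0.6161 0.2399]
top shelf 1629 z 0.0351 c [0.4602 0.2936] sz [0.341 0.241] ang 7.5 mean [0.4053 0.3225]
top rail 912 z 0.0851 c [0.3337 0.29  ] sz [0.05  0.155] ang 6.1 mean [0.3312 0.2986]
dish_a [([0.463, 0.2336, 0.0365], 0.78)]
bowl [([0.5922, 0.3123, 0.0312], 0.68), ([0.4628, 0.2915, -0.0015], 0.67)]
glaze [([0.7347, -0.2394, 0.0024], 0.67)]
rail_mid [([0.3362, 0.2768, 0.0621], 0.94), ([0.7379, 0.2086, 0.0018], 0.35)]
```

View pics/scene5.png

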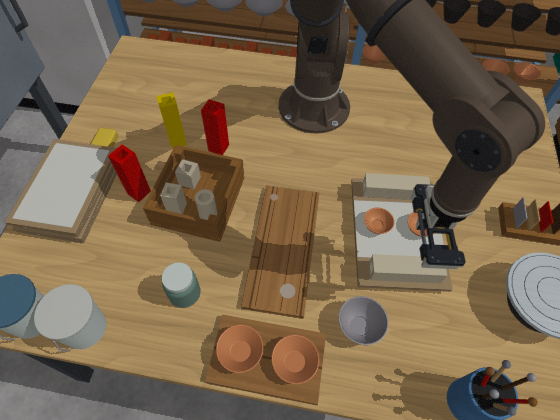

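The prop lies on the far strip, image (405,265), and everything else is where it was. Handing in.

```bash
python3 -c "
from cell import arm
print(arm.sign_off())"
```

```text
the job is handed in; nothing more can be done
None
```

The tall prop now lies on the free far strip of the kiln shelf, and the job is handed in at about 20 s on the robot's clock; sign-off gave no verdict.

I lifted it from the crate, stood it on the ware board and let go. I then pushed it over along the board with the nearly closed fingers and re-gripped it across its middle. It went down on the strip at low speed, and I let go at first contact; force readings there stayed under about 6 N.

- **Placing:** the last views put its centre at about (0.591, 0.310), within 3 mm of the strip centre I worked out from the shelf. It is parallel to the strip within about 0.3°. Its top is 50 mm above the shelf, so it is fully down.
- **Rail, dish and glaze jar:** the rail, the one dish that was detected and the jar came out within about 4 mm of their starting positions. The measured rail centres shifted because the arm partly hid it. Where both rail ends showed, its centre was unchanged.
- **Second dish, bowl and short props:** these I checked by eye only. In the last picture they look unmoved, though the gripper partly hides the second dish. The network's bowl readings landed on the prop and the shelf, so I discarded them.
- **Depth offsets:** the wrist camera read about 3 mm high and the scene camera about 1–1.5 mm low on heights; the top camera read about right.

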